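Set the depth stop of a tamping press with its setting block

ROBOT

A 6-joint arm with a two-finger parallel gripper is mounted at the origin on the work surface. World frame = base frame: x ahead of the robot, y to its left, z up, the work surface at z = 0. Lengths are in m, angles in rad, forces in N, time in s.
With the tool pointing down it reaches from about 0.25 to 0.725 m from the base axis. Payload 4 kg.
Tool frame: the origin (TCP) lies at the very end of the fingers, on their centre line; the grasp point (between the pads) lies 19 mm behind it; z points along the fingers, y is the direction in which the jaws open and shut (so a half turn about z gives the same grasp; the last joint's range is limited). The gripper opens to 85 mm and grips with 20 to 120 N. Pads are 22 mm wide; open, the fingers measure 114 mm over their backs; the gripper's body (76 mm by 85 mm) begins 54 mm behind the grasp point. The pads swing forward as they close: fully open they stand 13 mm farther back than shut.
Start: joints at [-1.121, 0.241, 0.005, 1.335, 0, 1.571], TCP at [0.217, -0.45, 0.231] pointing down, gripper open.
Joint ranges: [-2.72, 2.72], [-1.05, 1.87], [-1.09, 1.28], [-1.99, 2.15], [-1.42, 1.44], [-3.14, 3.14]. Speed limits (rad/s): [2.79, 2.79, 3.14, 3.14, 3.14, 3.14].

INTERFACE

Orientations are given as a unit quaternion [x, y, z, w].
In Python, from workcell import bot, camera gives the robot as it stands. The module is installed in compiled form; this text tells all that it offers.
- The arm moves only by the tool send_rows, never from a script. Its argument "deltas" is a list of rows, each an object with "grip": the opening, from 0 (shut) to 1 (fully open); "translation": the shift along the tool's x, y, z in m, a list of three; "twist": the turn, a rotation vector about the tool's x, y, z in degrees, a list of three. A call has 1 to 5 rows; each row is the pose to reach, as a shift and turn from the pose measured when the call began, along the tool's axes at that moment; what a row does not reach only later rows make up. A row lasts 1/8 s, in which the tool goes at most 62.5 mm and 10.7 degrees, less where a joint would pass 70% of its speed; a pose out of reach is approached as far as the arm can. A call with a gripper value outside its range is refused whole. The fingers move at their own pace and stop on an object; the grip force is fixed at half the most. Time passes only in rows, so rows that repeat a pose let the fingers close. It gives the time, the measured TCP pose, the force and the opening at its end, in the units of the state.
- bot.get_obs(): the state, without advancing time (a new reading comes with each control period).
- camera(name): name is "side" or "top"; returns a dict with "color" (480x640x3 uint8, blue, green, red), "intrinsics" (3x3 intrinsics, pixels), "xyz" and "rotation" of the camera in the world. Camera axes: x right, y down, z forward; pixel columns grow to the right and rows downward; lengths in m; the calibration is good to about 2 mm. A picture is of the moment at which its call begins. There is no depth.
- bot.job_done(): hands the job in, once; it reports no verdict.
The state is a dict: "clock": time; "joint_pos": joint angles; "joint_vel": joint speeds; "tau": joint torques, N m; "eef_pos": TCP position; "tool_rot": TCP orientation; "ft_force": force on the tool from outside, world axes, zero at the start; "ft_torque": the same for the moment, N m; "grip_width": finger opening in m.
Only numpy, scipy, OpenCV 4.12 (cv2) and the standard library are available. Lean on these libraries where they do the work, as an engineer would, in place of code of your own. Each camera call takes 0.05 s, during which the arm holds its last target.

TASK

Set the depth stop of the coffee tamping press to the setting block that lies under it: wind the stop screw down by the hex key standing in it (clockwise lowers it) until the block just drags under the orange buffer nose, with the nose pressed in only about a millimetre. Then draw the block out from under the nose by its brass post, leave it lying in front, and let go without turning the screw again or disturbing the other things on the table.

Things in the scene. Friction and masses are not known exactly. Their poses are not given: they have to be found in the camera images.
- press: Tamping press, fixed. Origin on the table under the stop screw's upright axis; x axis points away from the side it is worked from, y from its column towards the stop screw, z up. Grey base plate: x -130 to 90 mm, y -305 to 55 mm, its top 18 mm above the table; the setting block lies on it. Ram, column and portafilter do not move; the portafilter's handle reaches x -160 at y -175 mm, 76 mm high.
- stop_screw (a joint): Turn of stop screw and key, rad, growing clockwise seen from above; it stays where left (friction 0.04 N m). One turn clockwise lowers screw, nose and key 4 mm. At value q the key's arm points (3.49 - q) rad counter-clockwise from the press's x axis. It starts at 3.6 to 6.0; the nose meets the block at 7.85 (arm at 1.9 rad); it is right, pressed in 1 mm, at about 9.4, the arm at 0.35 rad.
- key_elbow (a point): Top of the L-shaped hex key, on the screw axis, on the centre line of its level arm, 155 to 162 mm above the table. The key is held in the screw's 24 mm round head by a clip, so it cannot come out. It is an 8 mm steel bar that rises about 25 mm from the head to this elbow, then runs level straight out for 92 mm.
- key_end (a point): Free end of the key's level arm, on its centre line, 92 mm from the screw axis, level with the elbow. A red sleeve of 10 mm diameter covers the arm from 62 to 92 mm out.
- nose_tip (a point): Centre of the underside of the orange silicone nose (16 mm diameter) at the screw's foot. It meets the block when 38 mm above the table (plate 18, block 20); it starts 1.2 to 2.7 mm higher. It does not turn. The block presses it in at about 4 N per mm, 3 mm at most; freed, it comes out again. Pressed in 0.5 to 1.5 mm the block just drags.
- setting_block: Loose aluminium bar 140 mm long (x), 26 mm wide (y), 20 mm thick, about 0.24 kg, origin at the centre of its underside. It lies on the base plate under the nose, its length nearly along the press's x axis; its +x end is 15 to 32 mm past the screw axis, its -x end with the post is on the side it is worked from.
- block_post (a point): Centre of the top of the brass post that stands on the block 55 mm from its centre towards -x: 14 mm diameter, with an 18 mm rim on the uppermost 6 mm, 36 mm tall; its top is 74 mm above the table. There is room for a finger between post and stop arm to hook the block out.
- wine_bottle: Green wine bottle, 74 mm diameter, 290 mm high, standing, origin at the centre of its base. Bystander.
- oil_bottle: Amber oil bottle, 72 mm diameter, 250 mm high, standing, origin at the centre of its base. Bystander.
- flute: Clear tall-stemmed wine glass, 64 mm foot, 208 mm high, standing, origin at the centre of its foot. Bystander.
- cup: White mug, 68 mm diameter, 62 mm high, standing, origin at the centre of its base. Bystander.
- coffee_tin: Coffee tin with red label, 90 mm diameter, 130 mm high, standing, origin at the centre of its base. Bystander.
- knife: Kitchen knife lying flat, about 310 mm long along its x axis, brown handle to -x, 18 mm high, origin near its middle. Bystander.
- ram_top (a point): Top of the press's square steel ram, 303 mm above the table, at press y -175 mm. Green head round it up to 225 mm high, y -130 to -290 mm; column behind it, 280 mm high; hand lever with black ball up to 365 mm at x 55, y -260 mm.
- stop_boss (a point): On the screw axis, at the top of the brass bush in the stop arm's end, 106 mm above the table. The dark steel stop arm, 24 mm wide, ends here in a 36 mm round boss, 76 to 98 mm above the table; it runs along -y, rises at y -88 to -104 mm to 140 mm high and joins the ram.
Not all that is in view belongs to the job. Several things have the shape of the setting_block; the one meant has the colours described above.

How it is judged:
By the outcome, as a careful person would: the job done as asked, in the order asked, and still so for the second after the job is handed in, with the robot touching nothing.
It also fails if it takes over 54 s, if anything falls off the work surface, if the arm or the gripper's body presses on something with over 40 N, if the wrist force passes 120 N, or if a joint passes its speed limit or range.

## Working session

There is one attempt and no reset: what is moved stays moved. The work goes in short steps, Python scripts to look and compute and a tool call to move; the robot and the scene stay as the last step left them, time stands still between calls to the robot, and variables do not carry over. Pictures are saved under pics/ and viewed, and the job is handed in when it is done.

Besides the shell and the picture viewer there is one more tool, called after "Request:" as name([rows], argument=value, ...), one row to a line, values as JSON. send_rows: Moves the arm, as the interface text tells. Its arguments: {"type":"object","properties":{"deltas":{"type":"array","items":{"type":"object","properties":{"grip":{"type":"number"},"translation":{"type":"array","items":{"type":"number"}},"twist":{"type":"array","items":{"type":"number"}}}}}},"required":["deltas"]}

```bash
mkdir -p pics; python3 - <<'E'
from workcell import bot,camera
import cv2,numpy as np,pickle
o=bot.get_obs();print({k:np.round(v,3).tolist() for k,v in o.items()})
for n in("side","top"):
    c=camera(n);cv2.imwrite(f"pics/{n}0.png",c["color"]);pickle.dump(c,open(f"{n}0.pkl","wb"))
    print(n,c["intrinsics"],c["xyz"],c["rotation"])
E
```

```text
{'clock': 0.0, 'joint_pos': [-1.121, 0.241, 0.004, 1.335, 0.0, 1.571], 'joint_vel': [-0.001, 0.001, 0.001, -0.0, -0.0, 0.003], 'tau': [0.0, -37.232, 25.241, 0.017, 0.0, 0.0], 'eef_pos': [0.217, -0.45, 0.23], 'tool_rot': [0.975, 0.223, -0.0, -0.001], 'ft_force': [-0.342, -0.168, -0.353], 'ft_torque': [0.005, 0.018, -0.042], 'grip_width': 0.085}
side [[562.59197893   0.         320.59739364]
 [  0.         562.59197893 239.42655832]
 [  0.           0.           1.        ]] [-0.40734945  0.89738175  1.23746368] [-0.35139528  0.83292376 -0.39424404  0.16532089]
top [[527.88560169   0.         323.97850871]
 [  0.         527.88560169 226.02217564]
 [  0.           0.           1.        ]] [ 0.42697144 -0.02195634  1.75363421] [ 0.71364947 -0.70009261  0.01495588 -0.01873759]
```

View pics/side0.png

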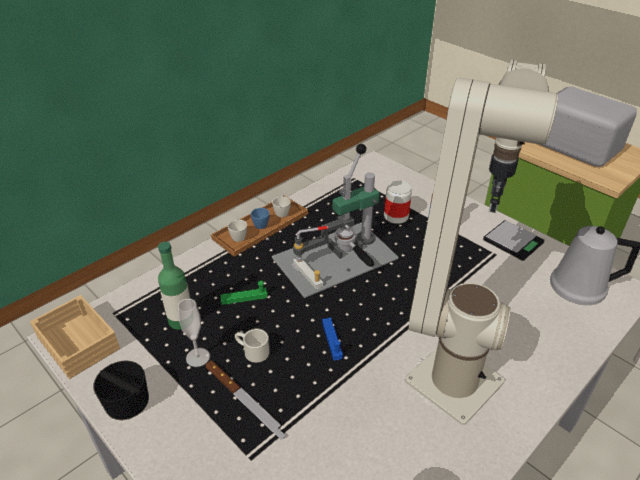

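View pics/top0.png

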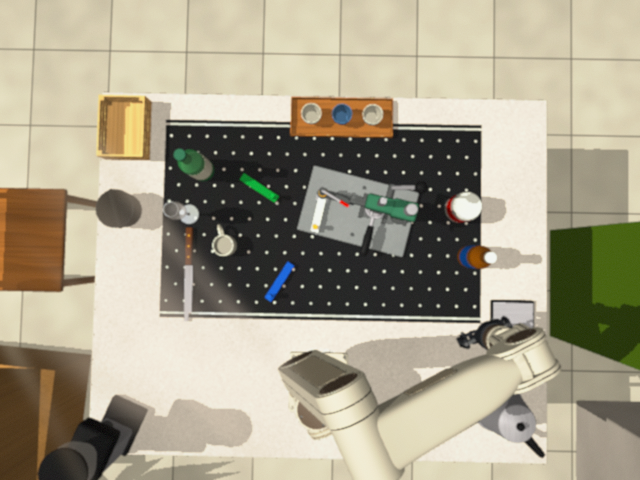

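The side view shows the press plate at about (335,255). The top view shows the candidates: an aluminium bar with a brass post at about (319,212) under the press arm, a green bar at (259,187) and a blue bar at (280,281). The aluminium one fits the description because it lies under the nose and has the brass post. I'll confirm it in an enlarged crop.

```bash
python3 - <<'E'
import cv2
t=cv2.imread("pics/top0.png");s=cv2.imread("pics/side0.png")
cv2.imwrite("pics/topc.png",cv2.resize(t[155:265,285:435],None,fx=5.3,fy=5.3,interpolation=2))
cv2.imwrite("pics/sidec.png",cv2.resize(s[190:300,265:415],None,fx=5.3,fy=5.3,interpolation=2))
E
```

```text
(no output)
```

View pics/topc.png

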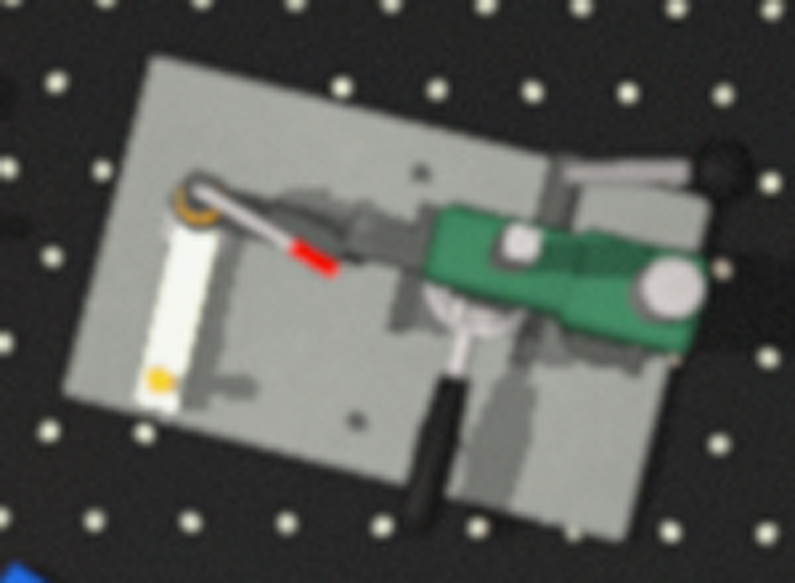

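View pics/sidec.png

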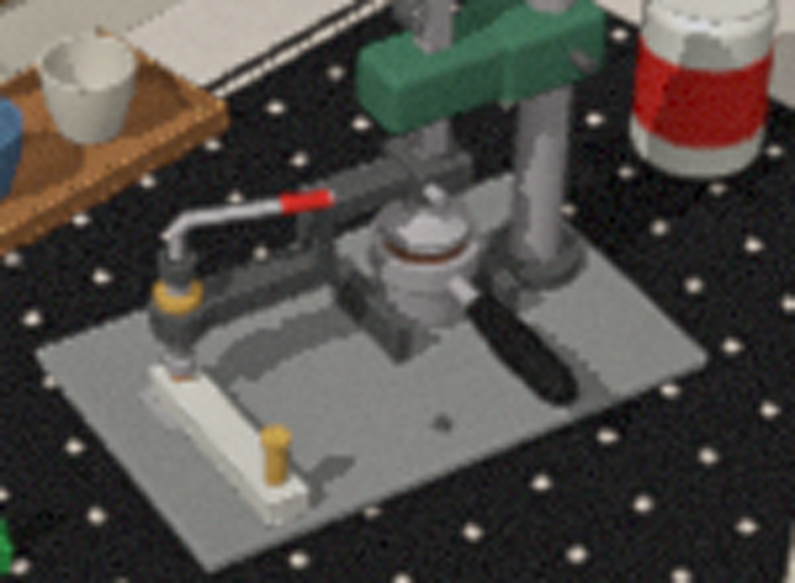

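The crop confirms the white aluminium bar with the brass post (top crop (160,379)) under the nose, with the key elbow at (203,190) and the red end at (337,270). Next I measure positions.

```bash
cat > h.py <<'E'
import numpy as np,cv2,pickle
from scipy.spatial.transform import Rotation as R
def ray(c,p):
    K=np.array(c["intrinsics"]);d=np.linalg.inv(K)@[p[0],p[1],1]
    return np.array(c["xyz"]),R.from_quat(c["rotation"]).as_matrix()@d
def onz(c,p,z):
    o,d=ray(c,p);return o+d*(z-o[2])/d[2]
def tri(c1,p1,c2,p2):
    o1,d1=ray(c1,p1);o2,d2=ray(c2,p2)
    t=np.linalg.lstsq(np.c_[d1,-d2],o2-o1,rcond=None)[0]
    a=o1+t[0]*d1;b=o2+t[1]*d2;return (a+b)/2,np.linalg.norm(a-b)
def proj(c,X):
    v=R.from_quat(c["rotation"]).as_matrix().T@(np.array(X)-c["xyz"]);k=np.array(c["intrinsics"])@v;return k[:2]/k[2]
E
python3 - <<'E'
from h import *
T=pickle.load(open("top0.pkl","rb"));S=pickle.load(open("side0.pkl","rb"))
np.set_printoptions(precision=4,suppress=True)
# crop px center convention
ct=lambda u,v:((u+.5)/5.3-.5+285,(v+.5)/5.3-.5+155)
cs=lambda u,v:((u+.5)/5.3-.5+265,(v+.5)/5.3-.5+190)
# plate by mask in top: line intersections of crop corners
L=np.array([[-130,55],[90,55],[90,-305],[-130,-305]])/1e3
def fit(W):
    l=L-L.mean(0);w=W-W.mean(0);H=l.T@w;a=np.arctan2(H[0,1]-H[1,0],H[0,0]+H[1,1])
    M=np.array([[np.cos(a),-np.sin(a)],[np.sin(a),np.cos(a)]]);t=W.mean(0)-M@L.mean(0)
    return a,t,W-(L@M.T+t)
for n,P in(("top",[onz(T,ct(*p),.018)[:2] for p in((65,392),(150,55),(712,197),(628,540))]),
           ("side",[onz(S,cs(*p),.018)[:2] for p in((210,572),(36,352),(510,175),(708,357))])):
    P=np.array(P)
    if n=="side": P2=P[:2];print("side corners",P)
    else: a,t,r=fit(P);print("top",a,t,r)
print("elbow",tri(T,ct(202,190),S,cs(178,222)),onz(T,ct(202,190),.159))
print("end",tri(T,ct(335,270),S,cs(331,198)),onz(T,ct(335,270),.159))
print("post",tri(T,ct(160,379),S,cs(276,433)),onz(T,ct(160,379),.074),onz(S,cs(276,433),.074))
# bar edges top z .038
for p in((135,403),(177,411)): print("bar end",onz(T,ct(*p),.038))
for n,p,z in(("cup",(224,245),.03),("tin",(467,207),.13)): print(n,onz(T,p,z))
E
```

```text
top -0.23214402005105791 [ 0.6118 -0.0055] [[ 0.0017 -0.0007]
 [-0.0008  0.0014]
 [-0.0004  0.0001]
 [-0.0005 -0.0008]]
side corners [[ 0.4903  0.0881]
 [ 0.7059  0.035 ]
 [ 0.6223 -0.3095]
 [ 0.4114 -0.2612]]
elbow (array([ 0.6128, -0.0057,  0.152 ]), np.float64(0.0028979357060627633)) [ 0.6109 -0.0068  0.159 ]
end (array([ 0.5669, -0.0839,  0.1529]), np.float64(7.302472390109016e-05)) [ 0.5664 -0.0836  0.159 ]
post (array([0.5071, 0.0178, 0.0698]), np.float64(0.0019248439732014759)) [0.5062 0.0171 0.074 ] [0.5045 0.0217 0.074 ]
bar end [0.4928 0.033  0.038 ]
bar end [0.4884 0.0071 0.038 ]
cup [0.4408 0.3134 0.03  ]
tin [ 0.5714 -0.4519  0.13  ]
```

```bash
cat > go.py <<'E'
import sys
from h import *
from workcell import bot
def go(x,y,z,yawdeg):
    "tool-frame shift and twist to reach a down pose with tool-x at yaw"
    o=bot.get_obs();M=R.from_quat(o["tool_rot"])
    tx=M.as_matrix()[:,0];cy=np.degrees(np.arctan2(tx[1],tx[0]))
    yw=np.radians(yawdeg);t=R.from_matrix(np.array([[np.cos(yw),np.sin(yw),0],[np.sin(yw),-np.cos(yw),0],[0,0,-1]]))
    print("pos",np.round(o["eef_pos"],4),"yaw",round(cy,2),"J",np.round(o["joint_pos"],2),"F",np.round(o["ft_force"],1),"w",round(float(o["grip_width"]),4),"t",o["clock"])
    print("translation",np.round(M.inv().apply(np.array([x,y,z])-o["eef_pos"]),4),"twist",np.round((M.inv()*t).as_rotvec(degrees=True),1))
if __name__=="__main__": go(*map(float,sys.argv[1:]))
E
python3 go.py .36 0 .28 80
```

```text
pos [ 0.2172 -0.4498  0.2305] yaw 25.77 J [-1.12  0.24  0.    1.34  0.    1.57] F [ 0.2 -0.6 -0.7] w 0.0856 t 0.1
translation [ 0.3242 -0.343  -0.0488] twist [ -0.1  -0.1 -54.2]
```

Request:
send_rows([
  {"grip": 0.25, "translation": [0.06, -0.06, -0.049], "twist": [0, 0, -10]},
  {"grip": 0.25, "translation": [0.1, -0.1, -0.049], "twist": [0, 0, -20]},
  {"grip": 0.25, "translation": [0.14, -0.145, -0.049], "twist": [0, 0, -30]},
  {"grip": 0.25, "translation": [0.18, -0.185, -0.049], "twist": [0, 0, -40]},
  {"grip": 0.25, "translation": [0.22, -0.23, -0.049], "twist": [0, 0, -50]},
])

```text
clock: 0.72
eef_pos: [0.311, -0.1603, 0.2798]
tool_rot: [0.788, 0.616, 0.0, -0.001]
ft_force: [1.8, -0.5, 0.7]
grip_width: 0.021
```

```bash
python3 go.py .36 0 .28 130
```

```text
pos [ 0.311  -0.1603  0.2798] yaw 76.05 J [-0.48 -0.08 -0.22  1.43  0.    1.34] F [ 1.8 -0.5  0.7] w 0.021 t 0.725
translation [1.673e-01 8.900e-03 1.000e-04] twist [  0.   -0.1 -53.9]
```

Request:
send_rows([
  {"grip": 0.25, "translation": [0.05, 0, 0], "twist": [0, 0, -10]},
  {"grip": 0.25, "translation": [0.1, 0.005, 0], "twist": [0, 0, -20]},
  {"grip": 0.25, "translation": [0.167, 0.009, 0], "twist": [0, 0, -30]},
  {"grip": 0.25, "translation": [0.167, 0.009, 0], "twist": [0, 0, -40]},
  {"grip": 0.25, "translation": [0.167, 0.009, 0], "twist": [0, 0, -51]},
])

```text
clock: 1.35
eef_pos: [0.3598, 0.0011, 0.2796]
tool_rot: [0.443, 0.896, 0.0, -0.001]
ft_force: [0.6, -0.1, -0.1]
grip_width: 0.0215
```

Request:
send_rows([
  {"grip": 0.25, "translation": [0, 0, 0], "twist": [0, 0, -10]},
  {"grip": 0.25, "translation": [0, 0, 0], "twist": [0, 0, -20]},
  {"grip": 0.25, "translation": [0, 0, 0], "twist": [0, 0, -30]},
  {"grip": 0.25, "translation": [0, 0, 0], "twist": [0, 0, -40]},
  {"grip": 0.25, "translation": [0, 0, 0], "twist": [0, 0, -51]},
])

```text
clock: 1.98
eef_pos: [0.3595, 0.0012, 0.2792]
tool_rot: [0.013, 1.0, 0.001, -0.001]
ft_force: [0.4, -0.5, -0.4]
grip_width: 0.021
```

```bash
python3 - <<'E'
from workcell import camera
import cv2,pickle
c=camera("side");cv2.imwrite("pics/side1.png",c["color"])
s=c["color"];cv2.imwrite("pics/side1c.png",cv2.resize(s[190:300,265:415],None,fx=5.3,fy=5.3,interpolation=2))
E
python3 go.py .577 -.066 .25 -120.2
```

```text
pos [0.3595 0.0011 0.2792] yaw 178.69 J [ 0.   -0.06 -0.2   1.43  0.    0.02] F [ 1.2  0.9 -0.5] w 0.0215 t 2.025
translation [-0.2191 -0.0622  0.0286] twist [  0.2  -0.1 -61.1]
```

View pics/side1.png

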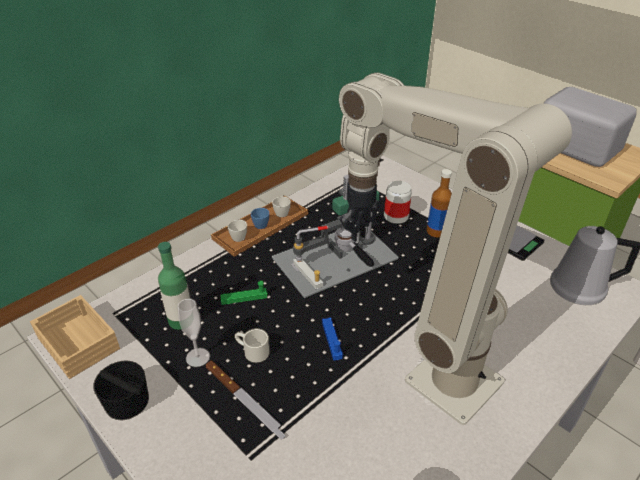

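The side view shows the gripper over the mat at about (360,215). The key is untouched, with its red end at (328,228). I'll refine the red sleeve by colour mask in both views.

```bash
cat > red.py <<'E'
from h import *
def red(c,box):
    x0,y0,x1,y1=box;i=c["color"][y0:y1,x0:x1].astype(int);m=((i[...,2]>150)&(i[...,1]<90)&(i[...,0]<90)).astype(np.uint8)
    n,l,s,ce=cv2.connectedComponentsWithStats(m)
    if n<2:return None
    k=1+np.argmax(s[1:,4]);w=np.clip(i[...,2]-np.maximum(i[...,1],i[...,0]),0,None)*cv2.dilate((l==k).astype(np.uint8),np.ones((3,3)))
    yy,xx=np.mgrid[y0:y1,x0:x1];return (xx*w).sum()/w.sum(),(yy*w).sum()/w.sum(),s[k]
E
python3 - <<'E'
from red import *
T=pickle.load(open("top0.pkl","rb"));S=pickle.load(open("side0.pkl","rb"))
a=red(T,(335,190,360,215));b=red(S,(305,215,340,240));print(a,b)
X,e=tri(T,a[:2],S,b[:2]);print(X,e,X-[.612,-.006,0],np.degrees(np.arctan2(X[1]+.006,X[0]-.612)),np.hypot(X[1]+.006,X[0]-.612))
E
```

```text
(np.float64(343.8753282867295), np.float64(203.2865750038622), array([ 5, 10,  9,  7, 30], dtype=int32)) (np.float64(322.06665303618894), np.float64(227.48579022694744), array([13, 11,  9,  4, 25], dtype=int32))
[ 0.57435523 -0.07103418  0.15359233] 0.0022523778265491996 [-0.03764477 -0.06503418  0.15359233] -120.06422587165441 0.07514368357796422
```

Request:
send_rows([
  {"grip": 0.25, "translation": [-0.05, -0.01, 0], "twist": [0, 0, -10]},
  {"grip": 0.25, "translation": [-0.09, -0.02, 0], "twist": [0, 0, -20]},
  {"grip": 0.25, "translation": [-0.13, -0.03, 0], "twist": [0, 0, -30]},
  {"grip": 0.25, "translation": [-0.16, -0.04, 0], "twist": [0, 0, -40]},
  {"grip": 0.25, "translation": [-0.19, -0.05, 0], "twist": [0, 0, -50]},
])

```text
clock: 2.65
eef_pos: [0.5491, -0.0535, 0.2779]
tool_rot: [-0.414, 0.91, 0.002, -0.001]
ft_force: [0.8, 0.6, 1.1]
grip_width: 0.0214
```

```bash
python3 go.py .577 -.0666 .22 -120
```

```text
pos [ 0.5491 -0.0535  0.2779] yaw -131.13 J [-0.1   0.34  0.25  1.49  0.   -0.95] F [0.8 0.6 1.1] w 0.0214 t 2.65
translation [-0.0086 -0.0299  0.0578] twist [  0.2  -0.  -11.1]
```

Request:
send_rows([
  {"grip": 0.25, "translation": [-0.0086, -0.0299, 0.0], "twist": [0.2, 0, -10]},
  {"grip": 0.25, "translation": [-0.0086, -0.0299, 0.04], "twist": [0.2, 0, -11.1]},
  {"grip": 0.25, "translation": [-0.0086, -0.0299, 0.0578], "twist": [0.2, 0, -11.1]},
  {"grip": 0.25, "translation": [-0.0086, -0.0299, 0.0578], "twist": [0.2, 0, -11.1]},
])

```text
clock: 3.15
eef_pos: [0.5756, -0.0665, 0.2176]
tool_rot: [-0.499, 0.867, 0.002, -0.003]
ft_force: [0.0, -1.1, 0.4]
grip_width: 0.0213
```

```bash
python3 go.py .577 -.0666 .144 -120; python3 - <<'E'
from workcell import camera
import cv2
a=camera("side")["color"][140:290,250:450];b=camera("top")["color"][130:280,260:460]
cv2.imwrite("pics/p2.png",cv2.resize(cv2.vconcat([a,b])[:, :],None,fx=2,fy=2,interpolation=2))
cv2.imwrite("pics/p2.png",cv2.resize(cv2.hconcat([a,b]),None,fx=2,fy=2,interpolation=2))
E
```

```text
pos [ 0.5756 -0.0665  0.2176] yaw -120.15 J [-0.11  0.41  0.21  1.38 -0.   -1.16] F [ 0.  -1.1  0.4] w 0.0213 t 3.15
translation [-0.0008 -0.0016  0.0736] twist [ 0.3 -0.2 -0.1]
```

View pics/p2.png

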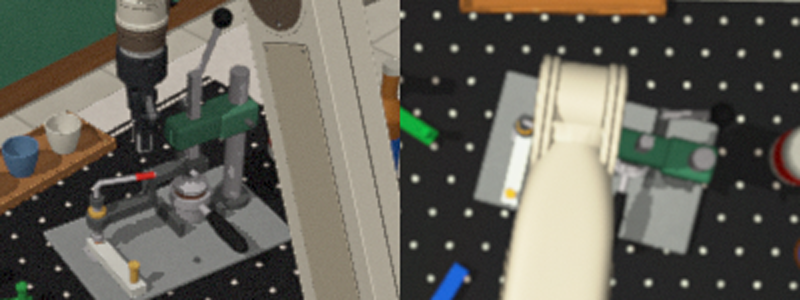

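The gripper hangs above the red sleeve: fingers at crop (145,145), sleeve at (145,175). The wrist is clear of the green head, so I descend.

Request:
send_rows([
  {"grip": 0.25, "translation": [-0.0008, -0.0016, 0.03], "twist": [0.3, -0.2, 0]},
  {"grip": 0.25, "translation": [-0.0008, -0.0016, 0.055], "twist": [0.3, -0.2, 0]},
  {"grip": 0.25, "translation": [-0.0008, -0.0016, 0.0736], "twist": [0.3, -0.2, 0]},
  {"grip": 0.25, "translation": [-0.0008, -0.0016, 0.0736], "twist": [0.3, -0.2, 0]},
])

```text
clock: 3.75
eef_pos: [0.5785, -0.0666, 0.1467]
tool_rot: [-0.499, 0.867, -0.001, 0.002]
ft_force: [0.5, 0.2, 0.7]
grip_width: 0.0217
```

```bash
cat > look.py <<'E'
import sys
from workcell import camera
import cv2
x,y,w,h,f=map(int,sys.argv[3:8]);a=camera(sys.argv[1])["color"]
cv2.imwrite("pics/"+sys.argv[2]+".png",cv2.resize(a[y:y+h,x:x+w],None,fx=f,fy=f,interpolation=2))
E
python3 look.py side p3 270 170 130 110 6; python3 go.py .577 -.0666 .144 -120
```

```text
pos [ 0.5793 -0.0668  0.1478] yaw -120.12 J [-0.12  0.45  0.08  1.2   0.   -1.16] F [-0.1  0.8  0.2] w 0.0212 t 3.8
translation [0.001  0.0021 0.0037] twist [-0.3  0.2 -0.1]
```

View pics/p3.png

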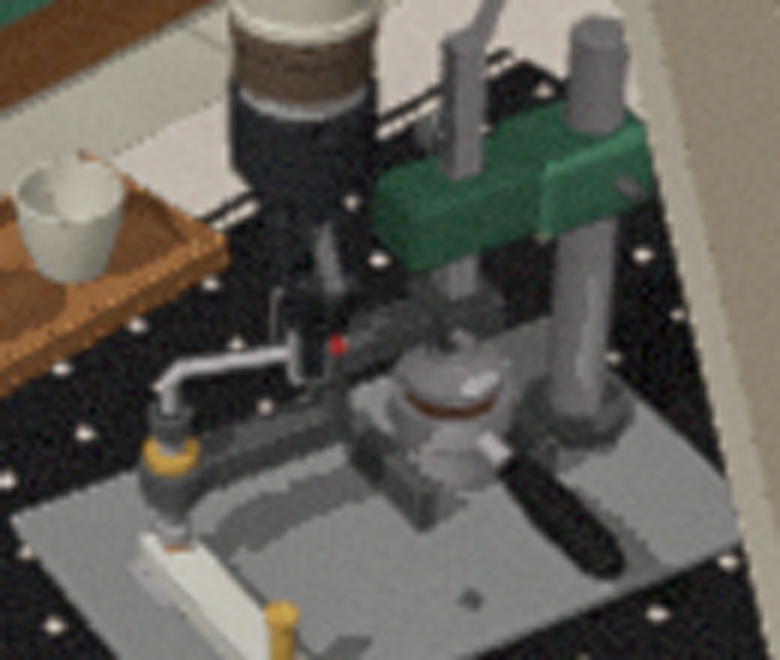

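The fingers straddle the sleeve: pads at crop (310,345), red tip just visible at (338,346). Now I sweep clockwise along the arc.

Request:
send_rows([
  {"grip": 0.19, "translation": [0.001, 0.002, 0.002], "twist": [0, 0, 0]},
  {"grip": 0.19, "translation": [0, 0.0145, 0.002], "twist": [0, 0, 10]},
  {"grip": 0.19, "translation": [-0.0033, 0.0266, 0.002], "twist": [0, 0, 20]},
  {"grip": 0.19, "translation": [-0.0086, 0.038, 0.002], "twist": [0, 0, 30]},
  {"grip": 0.19, "translation": [-0.0158, 0.0483, 0.0022], "twist": [0, 0, 40]},
])

```text
clock: 4.42
eef_pos: [0.546, -0.029, 0.1469]
tool_rot: [-0.169, 0.986, -0.001, 0.004]
ft_force: [-0.4, -1.4, 0.3]
grip_width: 0.0163
```

```bash
cat > arc.py <<'E'
import sys
from go import *
o=bot.get_obs();p=o["eef_pos"]-np.array([.612,-.006,0]);print("phi",np.degrees(np.arctan2(p[1],p[0])),"r",np.hypot(*p[:2]))
f0,z=float(sys.argv[1]),float(sys.argv[2])
for f in sys.argv[3:]:
    f=np.radians(float(f));go(.612+.072*np.cos(f),-.006+.072*np.sin(f),z,np.degrees(f))
E
python3 arc.py 0 .146 -160 -170 -180 170 160 150; python3 look.py side p4 270 170 130 110 6
```

```text
phi -160.8258057637394 r 0.06992821778637508
pos [ 0.546  -0.029   0.1469] yaw -160.49 J [-0.05  0.37 -0.03  1.15 -0.   -0.39] F [-0.4 -1.4  0.3] w 0.0163 t 4.425
translation [ 0.0021 -0.001   0.0009] twist [-0.2  0.5 -0.5]
pos [ 0.546  -0.029   0.1469] yaw -160.49 J [-0.05  0.37 -0.03  1.15 -0.   -0.39] F [-0.4 -1.4  0.3] w 0.0163 t 4.425
translation [0.0011 0.0115 0.0009] twist [-0.2  0.5  9.5]
pos [ 0.546  -0.029   0.1469] yaw -160.49 J [-0.05  0.37 -0.03  1.15 -0.   -0.39] F [-0.4 -1.4  0.3] w 0.0163 t 4.425
translation [-0.0021  0.0236  0.0008] twist [-0.1  0.5 19.5]
pos [ 0.546  -0.029   0.1469] yaw -160.49 J [-0.05  0.37 -0.03  1.15 -0.   -0.39] F [-0.4 -1.4  0.3] w 0.0163 t 4.425
translation [-0.0073  0.0351  0.0008] twist [-0.1  0.5 29.5]
pos [ 0.546  -0.029   0.1469] yaw -160.49 J [-0.05  0.37 -0.03  1.15 -0.   -0.39] F [-0.4 -1.4  0.3] w 0.0163 t 4.425
translation [-0.0144  0.0454  0.0009] twist [-0.   0.5 39.5]
pos [ 0.546  -0.029   0.1469] yaw -160.49 J [-0.05  0.37 -0.03  1.15 -0.   -0.39] F [-0.4 -1.4  0.3] w 0.0163 t 4.425
translation [-0.0232  0.0544  0.0009] twist [ 0.   0.5 49.5]
```

View pics/p4.png

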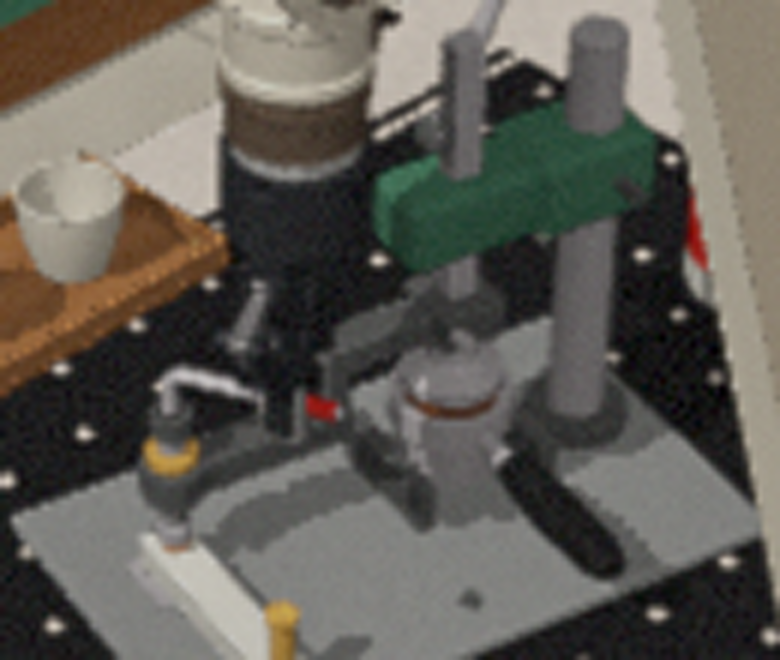

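The key turns with the gripper: the arm now runs (170,375)→(330,408) in the crop. Next is -160° to 150°.

Request:
send_rows([
  {"grip": 0.19, "translation": [0.0011, 0.0115, 0.0012], "twist": [-0.2, 0.5, 9.5]},
  {"grip": 0.19, "translation": [-0.0021, 0.0236, 0.0012], "twist": [-0.1, 0.5, 19.5]},
  {"grip": 0.19, "translation": [-0.0073, 0.0351, 0.0013], "twist": [-0.1, 0.5, 29.5]},
  {"grip": 0.19, "translation": [-0.0144, 0.0454, 0.0015], "twist": [0, 0.5, 39.5]},
  {"grip": 0.19, "translation": [-0.0232, 0.0544, 0.0016], "twist": [0, 0.5, 49.5]},
])

```text
clock: 5.1
eef_pos: [0.5496, 0.0316, 0.1465]
tool_rot: [0.261, 0.965, 0.001, 0.001]
ft_force: [-0.5, -0.9, -0.1]
grip_width: 0.0162
```

```bash
python3 arc.py 0 .1445 140 130 120 110 100|grep -v pos;python3 go.py .6 0 0.1445 0; python3 look.py side p5 270 170 130 110 6
```

```text
phi 148.95436668947087 r 0.07283295662334928
translation [-0.0019  0.0112  0.002 ] twist [0.1 0.  9.7]
translation [-0.005   0.0233  0.002 ] twist [ 0.1  0.  19.7]
translation [-0.0103  0.0347  0.002 ] twist [ 0.1  0.  29.7]
translation [-0.0174  0.045   0.002 ] twist [ 0.1  0.  39.7]
translation [-0.0263  0.054   0.0021] twist [ 0.1 -0.  49.7]
pos [0.5496 0.0316 0.1465] yaw 149.69 J [ 0.06  0.39 -0.01  1.17  0.    0.59] F [-0.5 -0.9 -0.1] w 0.0162 t 5.1
translation [-0.0594 -0.0018  0.002 ] twist [ 1.000e-01 -1.000e-01  1.497e+02]
```

View pics/p5.png

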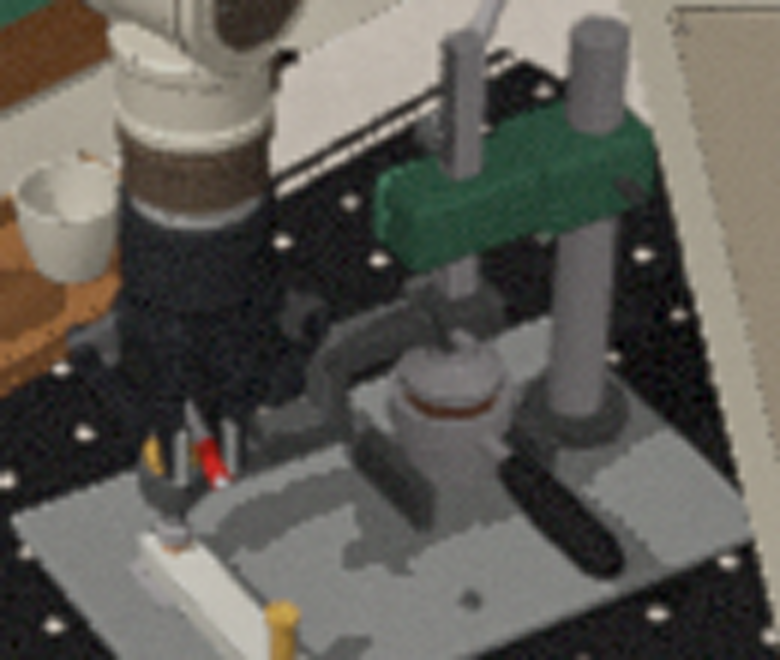

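The sleeve at crop (210,460) is still between the fingers. Continuing.

Request:
send_rows([
  {"grip": 0.19, "translation": [-0.0019, 0.0112, 0.002], "twist": [0, 0, 9.7]},
  {"grip": 0.19, "translation": [-0.005, 0.0233, 0.003], "twist": [0, 0, 19.7]},
  {"grip": 0.19, "translation": [-0.0103, 0.0347, 0.003], "twist": [0, 0, 29.7]},
  {"grip": 0.19, "translation": [-0.0174, 0.045, 0.003], "twist": [0, 0, 39.7]},
  {"grip": 0.19, "translation": [-0.0263, 0.054, 0.003], "twist": [0, 0, 49.7]},
])

```text
clock: 5.78
eef_pos: [0.601, 0.0659, 0.1444]
tool_rot: [0.644, 0.765, 0.002, 0.001]
ft_force: [-1.2, -0.1, 0.0]
grip_width: 0.0164
```

```bash
python3 arc.py 0 .143 90 80 70 60 50|grep -v pos;python3 go.py .6 0 0.1445 0; python3 look.py side p6 270 170 130 110 6
```

```text
phi 98.68112109784258 r 0.07271176808775544
translation [-0.0017  0.0108  0.0015] twist [ 0.2 -0.1  9.8]
translation [-0.005   0.023   0.0015] twist [ 0.2 -0.1 19.8]
translation [-0.0102  0.0344  0.0015] twist [ 0.2 -0.1 29.8]
translation [-0.0174  0.0447  0.0015] twist [ 0.2 -0.1 39.8]
translation [-0.0262  0.0536  0.0016] twist [ 0.2 -0.2 49.8]
pos [0.601  0.0659 0.1444] yaw 99.79 J [0.11 0.49 0.14 1.22 0.   1.51] F [-1.2 -0.1  0. ] w 0.0164 t 5.775
translation [-0.0647 -0.0122 -0.0002] twist [ 0.1 -0.2 99.8]
```

View pics/p6.png

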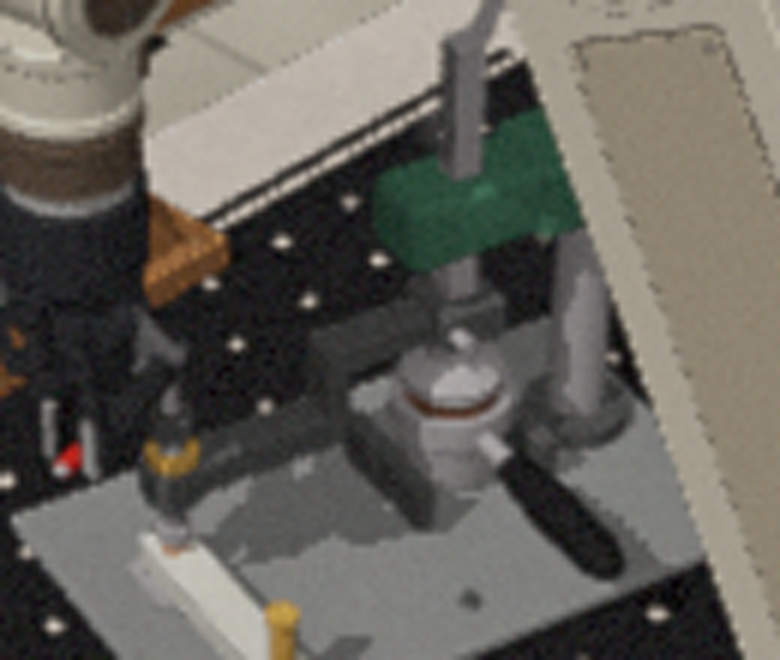

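The sleeve at crop (68,458) is still caged. Continuing to 50°.

Request:
send_rows([
  {"grip": 0.19, "translation": [-0.0017, 0.0108, 0.0015], "twist": [0.2, -0.1, 9.8]},
  {"grip": 0.19, "translation": [-0.005, 0.023, 0.0015], "twist": [0.2, -0.1, 19.8]},
  {"grip": 0.19, "translation": [-0.0102, 0.0344, 0.0018], "twist": [0.2, -0.1, 29.8]},
  {"grip": 0.19, "translation": [-0.0174, 0.0447, 0.002], "twist": [0.2, -0.1, 39.8]},
  {"grip": 0.19, "translation": [-0.0262, 0.0536, 0.002], "twist": [0.2, -0.2, 49.8]},
])

```text
clock: 6.45
eef_pos: [0.6601, 0.0489, 0.1432]
tool_rot: [0.907, 0.421, 0.001, 0.0]
ft_force: [-1.0, -0.2, 0.0]
grip_width: 0.0164
```

```bash
python3 arc.py 0 .142 40 30 20 10 4|grep -v pos;python3 go.py .6 0 0.1445 0; python3 look.py side p7 240 150 130 110 6
```

```text
phi 48.76901194164851 r 0.07294208026242567
translation [-0.002   0.0109  0.0012] twist [ 0.  -0.1  9.8]
translation [-0.0052  0.0231  0.0012] twist [ 0.  -0.1 19.8]
translation [-0.0105  0.0345  0.0012] twist [ 0.  -0.1 29.8]
translation [-0.0176  0.0448  0.0012] twist [ 0.  -0.1 39.8]
translation [-0.0227  0.0503  0.0012] twist [ 0.  -0.1 45.8]
pos [0.6601 0.0489 0.1432] yaw 49.81 J [ 0.07  0.61  0.34  1.3  -0.    2.35] F [-1.  -0.2  0. ] w 0.0164 t 6.45
translation [-0.0761 -0.0144 -0.0014] twist [ 0.  -0.1 49.8]
```

View pics/p7.png

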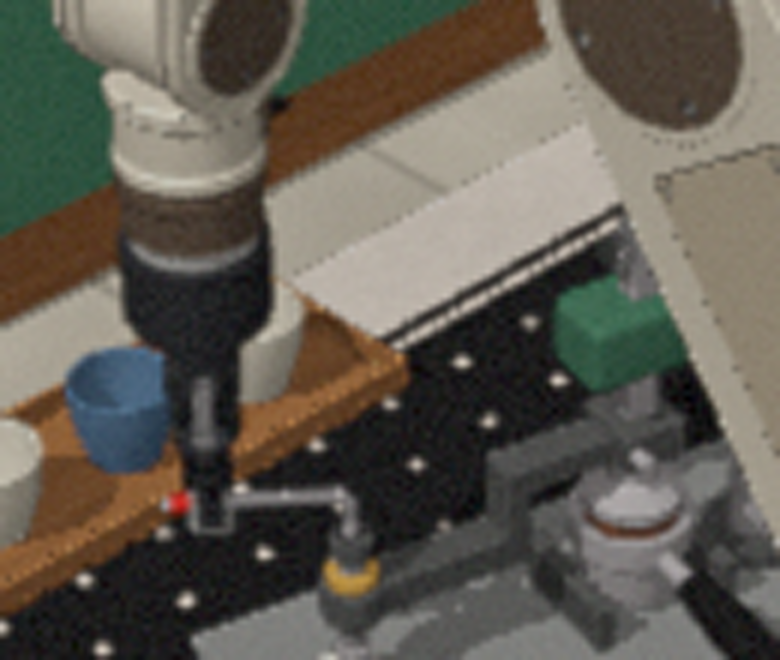

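The key is still caged, pointing left in the crop with its red tip at (178,503). Last stretch: arm to about 6.6°, with yaw held at about 10° to stay off the J6 limit.

Request:
send_rows([
  {"grip": 0.19, "translation": [-0.002, 0.0109, 0.0012], "twist": [0, 0, 9.8]},
  {"grip": 0.19, "translation": [-0.0052, 0.0231, 0.0012], "twist": [0, 0, 19.8]},
  {"grip": 0.19, "translation": [-0.0105, 0.0345, 0.0012], "twist": [0, 0, 29.8]},
  {"grip": 0.19, "translation": [-0.0176, 0.0448, 0.0015], "twist": [0, 0, 38]},
  {"grip": 0.19, "translation": [-0.0215, 0.049, 0.0015], "twist": [0, 0, 40]},
])

```text
clock: 7.12
eef_pos: [0.6846, -0.0009, 0.1421]
tool_rot: [0.996, 0.085, 0.002, 0.0]
ft_force: [-0.7, 0.1, -0.1]
grip_width: 0.0165
```

```bash
python3 arc.py 0 .142 4; python3 look.py side p8 240 150 130 110 6;python3 look.py top p8t 270 120 150 120 5
```

```text
phi 3.9974271567242097 r 0.07279994184010154
pos [ 0.6846 -0.0009  0.1421] yaw 9.77 J [-0.    0.66  0.42  1.33 -0.    2.97] F [-0.7  0.1 -0.1] w 0.0165 t 7.125
translation [-0.0008 -0.0001  0.0001] twist [ 0.  -0.2  5.8]
```

View pics/p8.png

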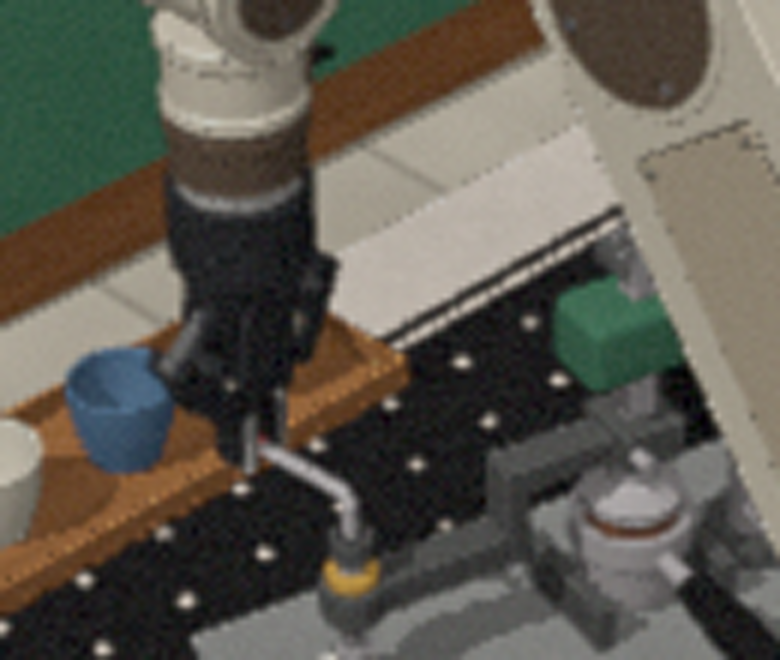

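The key stands at about the target angle (elbow (345,485), red part inside the fingers at (265,445)). I open and lift.

Request:
send_rows([
  {"grip": 0.3, "translation": [0, -0.001, 0], "twist": [0, 0, 0]},
  {"grip": 0.3, "translation": [0, -0.001, 0], "twist": [0, 0, 0]},
  {"grip": 0.3, "translation": [0, -0.001, -0.03], "twist": [0, 0, 0]},
  {"grip": 0.3, "translation": [0, -0.001, -0.08], "twist": [0, 0, 0]},
  {"grip": 0.3, "translation": [0, -0.001, -0.12], "twist": [0, 0, -5]},
])

```text
clock: 7.85
eef_pos: [0.6842, 0.0005, 0.2642]
tool_rot: [0.991, 0.13, 0.002, 0.001]
ft_force: [0.4, 0.4, 0.3]
grip_width: 0.0259
```

```bash
python3 go.py .506 .0175 .25 65
```

```text
pos [6.842e-01 5.000e-04 2.642e-01] yaw 14.97 J [ 0.    0.63  0.69  1.62 -0.    2.88] F [0.4 0.4 0.3] w 0.0259 t 7.85
translation [-0.1678 -0.0625  0.0133] twist [  0.2  -0.2 -50. ]
```

Request:
send_rows([
  {"grip": 0.35, "translation": [-0.05, -0.01, 0], "twist": [0, 0, -10]},
  {"grip": 0.35, "translation": [-0.1, -0.03, 0], "twist": [0, 0, -20]},
  {"grip": 0.35, "translation": [-0.15, -0.06, 0], "twist": [0, 0, -30]},
  {"grip": 0.35, "translation": [-0.2, -0.1, 0], "twist": [0, 0, -40]},
  {"grip": 0.35, "translation": [-0.25, -0.15, 0], "twist": [0, 0, -50]},
])

```text
clock: 8.48
eef_pos: [0.4104, 0.0765, 0.263]
tool_rot: [0.842, 0.54, 0.002, 0.002]
ft_force: [1.4, 1.1, 0.1]
grip_width: 0.0299
```

```bash
python3 go.py .36 .1 .26 115
```

```text
pos [0.4104 0.0765 0.263 ] yaw 65.31 J [ 0.19  0.06 -0.13  1.38 -0.    2.19] F [1.4 1.1 0.1] w 0.0299 t 8.475
translation [ 0.0003 -0.0556  0.0028] twist [  0.3   0.  -49.7]
```

Request:
send_rows([
  {"grip": 0.35, "translation": [0, -0.02, 0], "twist": [0, 0, -10]},
  {"grip": 0.35, "translation": [0, -0.04, 0], "twist": [0, 0, -20]},
  {"grip": 0.35, "translation": [0, -0.0556, 0], "twist": [0, 0, -30]},
  {"grip": 0.35, "translation": [0, -0.0556, 0], "twist": [0, 0, -40]},
  {"grip": 0.35, "translation": [0, -0.0556, 0], "twist": [0, 0, -50]},
])

```text
clock: 9.1
eef_pos: [0.3595, 0.1001, 0.2631]
tool_rot: [0.532, 0.847, 0.002, 0.003]
ft_force: [-0.1, 0.2, 0.6]
grip_width: 0.03
```

Request:
send_rows([
  {"grip": 0.35, "translation": [0, 0, 0], "twist": [0, 0, -10]},
  {"grip": 0.35, "translation": [0, 0, 0], "twist": [0, 0, -20]},
  {"grip": 0.35, "translation": [0, 0, 0], "twist": [0, 0, -30]},
  {"grip": 0.35, "translation": [0, 0, 0], "twist": [0, 0, -40]},
  {"grip": 0.35, "translation": [0, 0, 0], "twist": [0, 0, -51]},
])

```text
clock: 9.72
eef_pos: [0.3594, 0.1003, 0.2634]
tool_rot: [0.113, 0.994, 0.001, 0.004]
ft_force: [-0.4, 0.2, -0.6]
grip_width: 0.0299
```

```bash
cat > chk.py <<'E'
import sys
from red import *
from workcell import camera
import pickle
n=sys.argv[1];D={}
for c in("top","side"):
    D[c]=camera(c);pickle.dump(D[c],open(f"{c}{n}.pkl","wb"))
t=D["top"]["color"][155:265,285:415];s=D["side"]["color"][185:295,255:385]
cv2.imwrite(f"pics/chk{n}.png",cv2.resize(cv2.hconcat([t,s]),None,fx=3,fy=3,interpolation=2))
cv2.imwrite(f"pics/chk{n}t.png",cv2.resize(t,None,fx=6,fy=5,interpolation=2) if 0 else cv2.resize(t[:100],None,fx=6,fy=6,interpolation=2))
cv2.imwrite(f"pics/chk{n}s.png",cv2.resize(s[10:],None,fx=6,fy=6,interpolation=2))
E
python3 chk.py 2; python3 go.py .506 .0175 .12 166.6
```

```text
pos [0.3594 0.1003 0.2634] yaw 166.59 J [ 0.27 -0.03 -0.22  1.37 -0.    0.51] F [1.  0.2 0. ] w 0.0297 t 9.825
translation [-0.1607 -0.0468  0.1445] twist [ 0.1  0.4 -0. ]
```

View pics/chk2t.png

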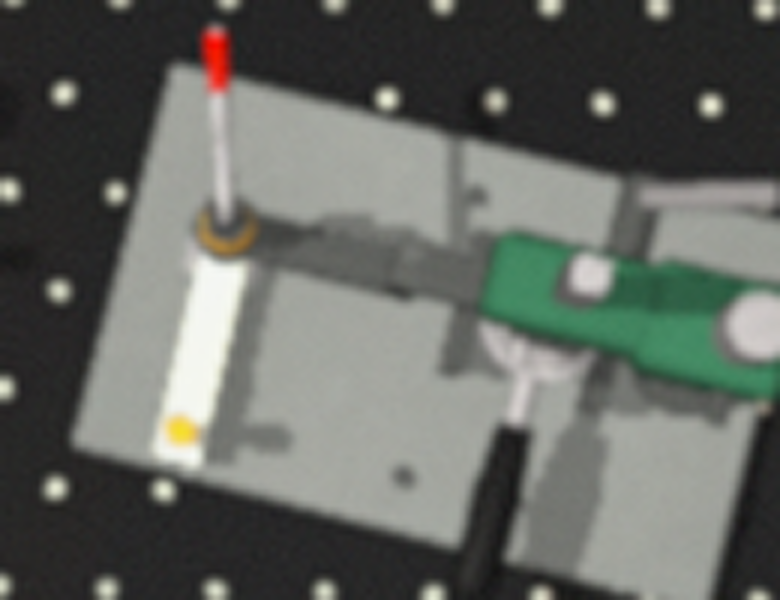

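View pics/chk2s.png

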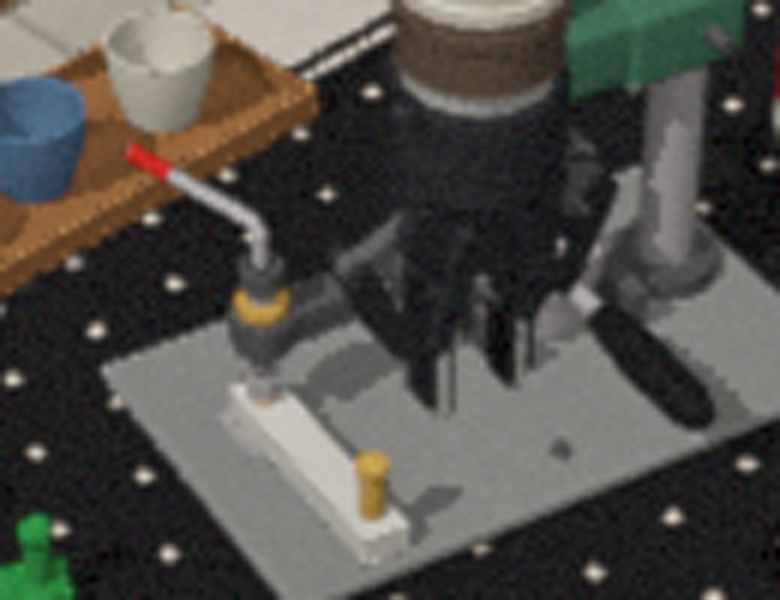

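The key now points away from the robot (top crop (222,225)→(215,35)) and the nose sits on the block (side crop (265,395)). The brass post is at top (181,431) and side (372,465). I measure the angle and the post.

```bash
python3 - <<'E'
from red import *
np.set_printoptions(precision=4,suppress=True)
T=pickle.load(open("top2.pkl","rb"));S=pickle.load(open("side2.pkl","rb"))
a=red(T,(310,155,335,175));b=red(S,(270,212,290,232));X,e=tri(T,a[:2],S,b[:2])
print("red",X,e,"ang",np.degrees(np.arctan2(X[1]+.006,X[0]-.612)),"r",np.hypot(X[1]+.006,X[0]-.612))
def gold(c,box):
    x0,y0,x1,y1=box;i=c["color"][y0:y1,x0:x1].astype(int);m=(i[...,2]-i[...,0]>70)
    yy,xx=np.nonzero(m);return xx.mean()+x0,yy.mean()+y0,yy.min()+y0,yy.max()+y0,len(xx)
g=gold(T,(308,220,323,232));h=gold(S,(310,265,325,285));print(g,h)
# top rim centre in side: top row + ~ half rim ellipse
print(onz(T,g[:2],.072),onz(S,(255+372.5/6-.4,195+466/6-.4),.074))
# bar edges by white mask in top, rows along bar
i=T["color"][195:236,300:335].astype(int);m=(i.min(2)>200)
yy,xx=np.nonzero(m);P=np.array([onz(T,(x+300,y+195),.038)[:2] for x,y in zip(xx,yy)])
c=P.mean(0);u,s,v=np.linalg.svd(P-c);print("bar yaw",np.degrees(np.arctan2(v[0,1],v[0,0])),c,"ext",((P-c)@v[0]).min(),((P-c)@v[0]).max(),((P-c)@v[1]).min(),((P-c)@v[1]).max())
E
```

```text
red [0.6926 0.0022 0.1513] 0.002778051955239365 ang 5.813237186032346 r 0.08096653105217778
(np.float64(314.85714285714283), np.float64(226.33333333333334), np.int64(224), np.int64(228), 21) (np.float64(316.4186046511628), np.float64(275.0), np.int64(270), np.int64(280), 43)
[0.5055 0.0169 0.072 ] [0.5013 0.0247 0.074 ]
bar yaw 167.86064283072895 [0.5511 0.0084] ext -0.04874319271494745 0.062049772279761654 -0.013480930228320859 0.013422461646869726
```

Key angle is about 5.8°, so q ≈ 9.44 as wanted. I'll hook the post from behind with the fingers nearly shut, the small gap centring the post, so nothing gets lifted or clamped.

```bash
python3 go.py .537 .0107 .20 167.5
```

```text
pos [0.3594 0.1003 0.2634] yaw 166.59 J [ 0.27 -0.03 -0.22  1.37 -0.    0.51] F [1.  0.2 0. ] w 0.0297 t 9.825
translation [-0.193  -0.0461  0.0647] twist [ 0.1  0.4 -0.9]
```

Request:
send_rows([
  {"grip": 0.1, "translation": [-0.05, -0.012, 0.0], "twist": [0, 0.4, -0.9]},
  {"grip": 0.1, "translation": [-0.1, -0.024, 0.02], "twist": [0, 0.4, -0.9]},
  {"grip": 0.1, "translation": [-0.15, -0.036, 0.04], "twist": [0, 0.4, -0.9]},
  {"grip": 0.1, "translation": [-0.193, -0.046, 0.0647], "twist": [0, 0.4, -0.9]},
  {"grip": 0.1, "translation": [-0.193, -0.046, 0.0647], "twist": [0, 0.4, -0.9]},
])

```text
clock: 10.45
eef_pos: [0.5375, 0.0095, 0.1965]
tool_rot: [0.111, 0.994, 0.001, -0.002]
ft_force: [-0.8, 0.3, -0.4]
grip_width: 0.0088
```

```bash
python3 go.py .537 .0107 .10 167.5; python3 look.py side p9 240 170 130 110 6
```

```text
pos [0.5375 0.0095 0.1965] yaw 167.21 J [0.02 0.34 0.04 1.28 0.   0.24] F [-0.8  0.3 -0.4] w 0.0088 t 10.45
translation [0.0003 0.001  0.0965] twist [ 0.  -0.3 -0.3]
```

View pics/p9.png

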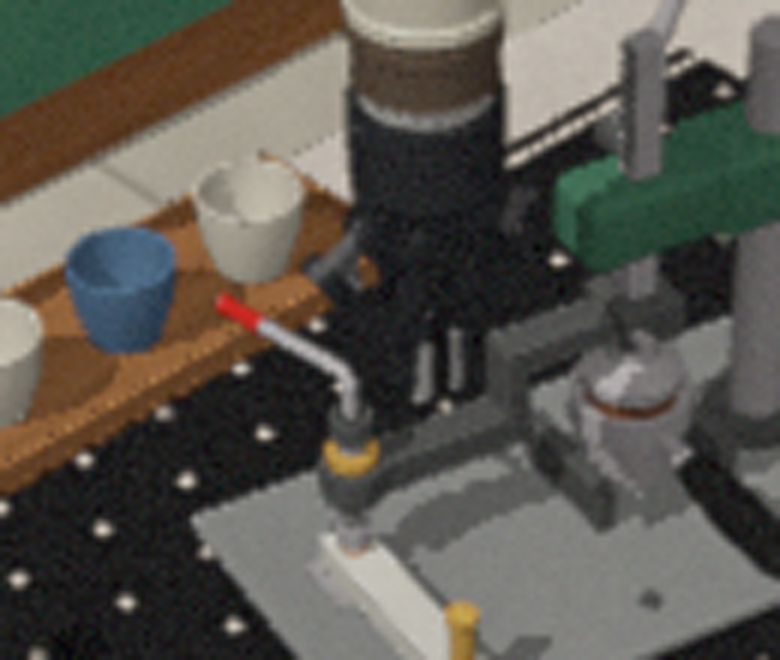

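The fingers (crop (440,370)) hang clear of the screw, above the bar. I lower in two steps.

Request:
send_rows([
  {"grip": 0.1, "translation": [0.0003, 0.001, 0.05], "twist": [0, -0.3, -0.3]},
  {"grip": 0.1, "translation": [0.0003, 0.001, 0.0965], "twist": [0, -0.3, -0.3]},
  {"grip": 0.1, "translation": [0.0003, 0.001, 0.0965], "twist": [0, -0.3, -0.3]},
])

```text
clock: 10.88
eef_pos: [0.5324, 0.0122, 0.0995]
tool_rot: [0.108, 0.994, 0.0, -0.003]
ft_force: [-0.4, -0.7, 0.9]
grip_width: 0.0085
```

```bash
python3 go.py .537 .0107 .048 167.5; python3 look.py side p10 240 170 130 110 6
```

```text
pos [0.5324 0.0122 0.0995] yaw 167.6 J [ 0.02  0.4  -0.13  1.05  0.    0.24] F [-0.4 -0.7  0.9] w 0.0085 t 10.875
translation [-0.0051 -0.0005  0.0515] twist [-0.  -0.3  0.1]
```

View pics/p10.png

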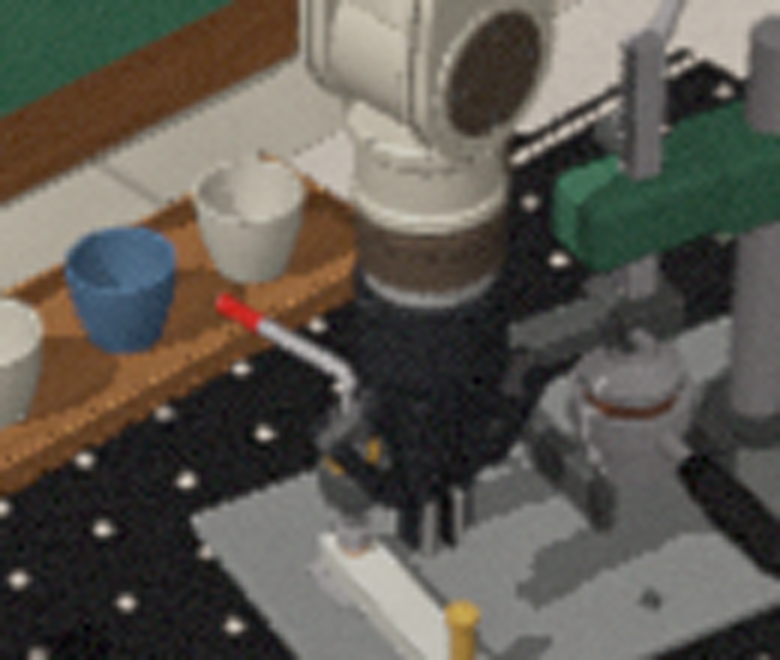

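The gripper is between post and screw, with the fingers at crop (435,520). Down to about 48 mm.

Request:
send_rows([
  {"grip": 0.1, "translation": [-0.003, 0, 0.02], "twist": [0, -0.3, 0]},
  {"grip": 0.1, "translation": [-0.003, 0, 0.04], "twist": [0, -0.3, 0]},
  {"grip": 0.1, "translation": [-0.003, 0, 0.0515], "twist": [0, -0.3, 0]},
  {"grip": 0.1, "translation": [-0.003, 0, 0.0515], "twist": [0, -0.3, 0]},
])

```text
clock: 11.42
eef_pos: [0.5383, 0.0118, 0.0517]
tool_rot: [0.108, 0.994, 0.0, 0.003]
ft_force: [-0.1, 0.4, 0.5]
grip_width: 0.0086
```

```bash
python3 go.py .475 .0241 .048 167.5; python3 look.py side p11 240 170 130 110 6
```

```text
pos [0.5383 0.0118 0.0517] yaw 167.62 J [ 0.02  0.46 -0.18  0.93 -0.    0.24] F [-0.1  0.4  0.5] w 0.0086 t 11.425
translation [ 0.0645 -0.0015  0.0033] twist [0.1 0.3 0.1]
```

View pics/p11.png

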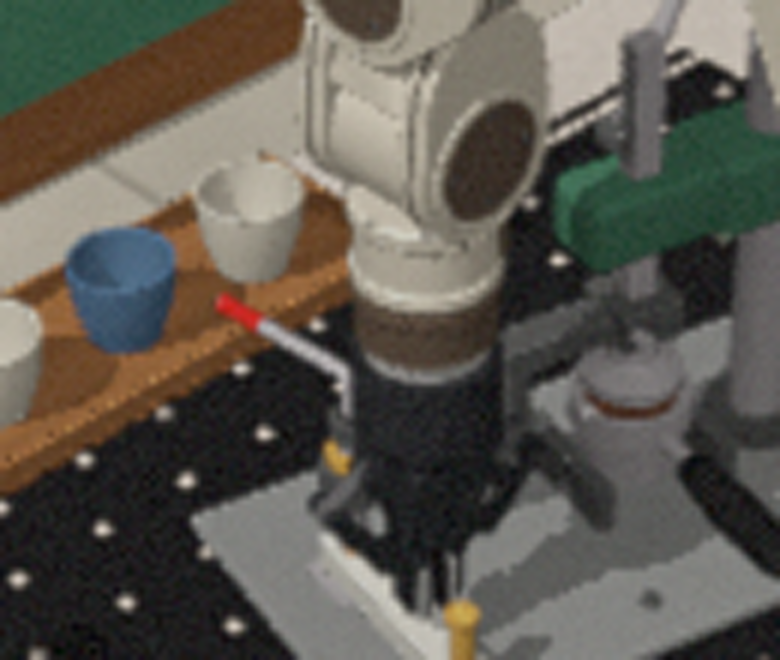

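The fingertips stand behind the post (crop (430,595) against post (462,620)), nothing touched. Now I draw.

Request:
send_rows([
  {"grip": 0.1, "translation": [0.006, -0.0005, 0.002], "twist": [0, 0, 0]},
  {"grip": 0.1, "translation": [0.013, -0.0005, 0.002], "twist": [0, 0, 0]},
  {"grip": 0.1, "translation": [0.02, -0.0005, 0.002], "twist": [0, 0, 0]},
  {"grip": 0.1, "translation": [0.028, -0.001, 0.002], "twist": [0, 0, 0]},
  {"grip": 0.1, "translation": [0.036, -0.001, 0.002], "twist": [0, 0, 0]},
])

```text
clock: 12.1
eef_pos: [0.5053, 0.0182, 0.0506]
tool_rot: [0.108, 0.994, 0.0, 0.006]
ft_force: [4.9, -1.3, -1.1]
grip_width: 0.0086
```

```bash
python3 go.py .475 .0241 .049 167.5; python3 look.py side p12 240 170 130 110 6
```

```text
pos [0.5053 0.0182 0.0506] yaw 167.59 J [ 0.04  0.4  -0.28  0.88 -0.    0.25] F [ 4.9 -1.3 -1.1] w 0.0086 t 12.1
translation [ 0.0309 -0.0008  0.0012] twist [0.1 0.7 0.1]
```

View pics/p12.png

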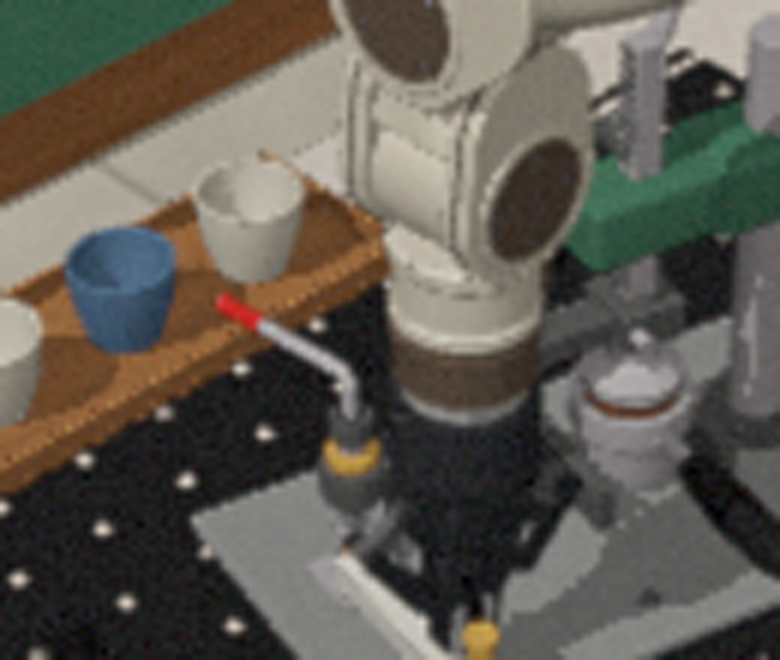

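The block follows: the post is now at crop (481,635), drag is about 5 N and the key is unchanged. Continuing.

Request:
send_rows([
  {"grip": 0.1, "translation": [0.008, 0, 0], "twist": [0, 0.5, 0]},
  {"grip": 0.1, "translation": [0.016, 0, 0], "twist": [0, 0.5, 0]},
  {"grip": 0.1, "translation": [0.024, -0.0005, 0], "twist": [0, 0.5, 0]},
  {"grip": 0.1, "translation": [0.031, -0.0008, 0], "twist": [0, 0.5, 0]},
  {"grip": 0.1, "translation": [0.031, -0.0008, 0], "twist": [0, 0.5, 0]},
])

```text
clock: 12.78
eef_pos: [0.4723, 0.0244, 0.05]
tool_rot: [0.108, 0.994, 0.001, 0.0]
ft_force: [0.8, -0.2, -0.2]
grip_width: 0.0084
```

```bash
python3 go.py .475 .0241 .049 167.5; python3 look.py side p13 240 180 130 110 6;  python3 look.py top p13t 290 160 130 110 6
```

```text
pos [0.4723 0.0244 0.05  ] yaw 167.62 J [ 0.05  0.35 -0.36  0.86  0.    0.27] F [ 0.8 -0.2 -0.2] w 0.0084 t 12.775
translation [-0.0027  0.0002  0.001 ] twist [0.1 0.  0.1]
```

View pics/p13.png

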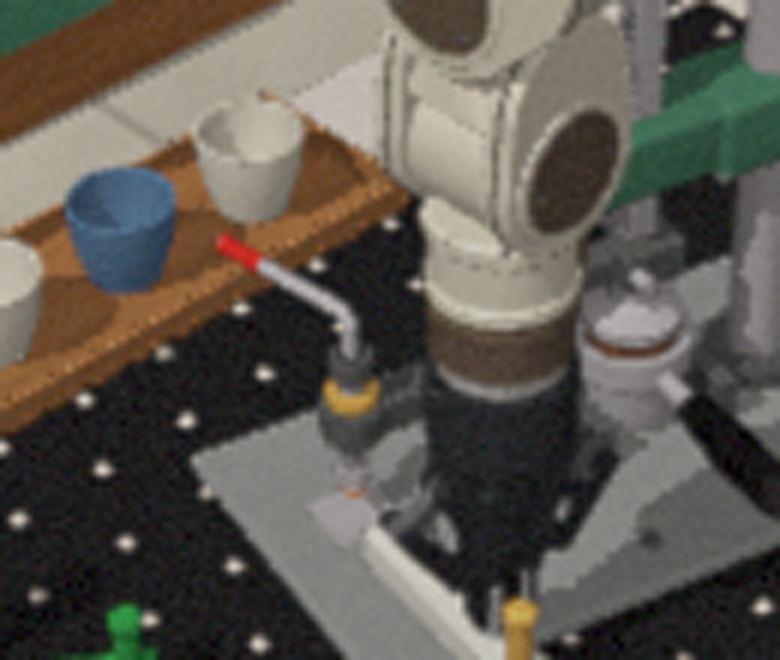

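The block's end (crop (370,535)) is clear of the orange nose (355,492), and the drag has dropped to 0.8 N. I back off from the post, then go straight up.

Request:
send_rows([
  {"grip": 0.1, "translation": [-0.006, 0, 0], "twist": [0, 0, 0]},
  {"grip": 0.1, "translation": [-0.012, 0, 0], "twist": [0, 0, 0]},
  {"grip": 0.1, "translation": [-0.012, 0, -0.02], "twist": [0, 0, 0]},
  {"grip": 0.1, "translation": [-0.012, 0, -0.05], "twist": [0, 0, 0]},
  {"grip": 0.1, "translation": [-0.012, 0, -0.1], "twist": [0, 0, 0]},
])

```text
clock: 13.5
eef_pos: [0.4838, 0.0214, 0.1495]
tool_rot: [0.108, 0.994, 0.0, -0.001]
ft_force: [1.4, -0.1, 0.1]
grip_width: 0.0083
```

```bash
python3 go.py .33 .15 .25 167.5
```

```text
pos [0.4838 0.0214 0.1495] yaw 167.6 J [ 0.04  0.27 -0.18  1.13  0.    0.26] F [ 1.4 -0.1  0.1] w 0.0083 t 13.5
translation [ 0.1781  0.0926 -0.0999] twist [ 0.  -0.2  0.1]
```

Request:
send_rows([
  {"grip": 0.1, "translation": [0, 0, -0.05], "twist": [0, 0, 0]},
  {"grip": 0.1, "translation": [0.04, 0.02, -0.1], "twist": [0, 0, 0]},
  {"grip": 0.1, "translation": [0.09, 0.045, -0.1], "twist": [0, 0, 0]},
  {"grip": 0.1, "translation": [0.135, 0.07, -0.1], "twist": [0, 0, 0]},
  {"grip": 0.1, "translation": [0.178, 0.0926, -0.1], "twist": [0, 0, 0]},
])

```text
clock: 14.12
eef_pos: [0.3293, 0.1509, 0.2504]
tool_rot: [0.108, 0.994, 0.001, -0.001]
ft_force: [0.3, 1.1, -0.1]
grip_width: 0.0085
```

Request:
send_rows([
  {"grip": 0.1, "translation": [0, 0, 0], "twist": [0, 0, 0]},
])

```text
clock: 14.25
eef_pos: [0.3275, 0.1523, 0.2507]
tool_rot: [0.106, 0.994, 0.001, -0.001]
ft_force: [-0.5, -0.1, -0.5]
grip_width: 0.0085
```

```bash
python3 chk.py 3; python3 - <<'E'
from red import *
np.set_printoptions(precision=4,suppress=True)
T=pickle.load(open("top3.pkl","rb"));S=pickle.load(open("side3.pkl","rb"))
a=red(T,(310,155,335,175));b=red(S,(270,212,290,232));X,e=tri(T,a[:2],S,b[:2])
print("red",a[:2],b[:2],X,e,"ang",np.degrees(np.arctan2(X[1]+.006,X[0]-.612)))
i=T["color"][195:255,295:335].astype(int);m=(i.min(2)>205)
yy,xx=np.nonzero(m);P=np.array([onz(T,(x+295,y+195),.038)[:2] for x,y in zip(xx,yy)])
c=P.mean(0);u,s,v=np.linalg.svd(P-c);print(np.degrees(np.arctan2(v[0,1],v[0,0])),c,((P-c)@v[0]).min(),((P-c)@v[0]).max(),((P-c)@v[1]).min(),((P-c)@v[1]).max())
cv2.imwrite("pics/top3.png",T["color"])
E
```

```text
red (np.float64(320.6377475414253), np.float64(164.41789034083254)) (np.float64(279.33881779402805), np.float64(221.4495226487914)) [0.6925 0.0022 0.1513] 0.002738514029901757 ang 5.790003245315999
170.61312025634882 [0.5188 0.0165] -0.06066821693183812 0.07683185085891311 -0.0126267534227181 0.01245304596761781
```

View pics/chk3.png

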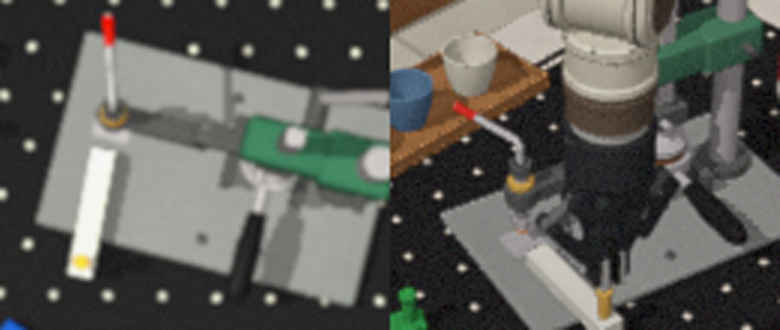

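View pics/top3.png

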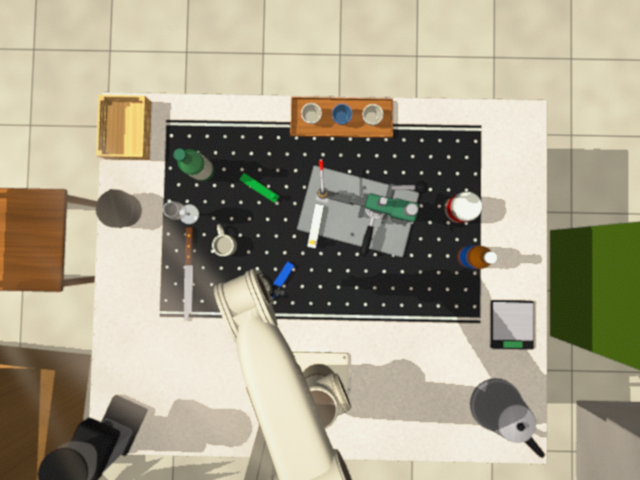

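The final views show the key unchanged (red end at (320,164) top, angle 5.8°). The block lies flat in front of the nose (top crop (102,150) to (80,275)), and the bystanders stand where they were. Handing in.

```bash
python3 -c "
from workcell import bot
print(bot.get_obs()['clock']);print(bot.job_done())"
```

```text
14.35
the job is handed in; nothing more can be done
None
```

The job is done and handed in at 14.35 s. The stop is set to the block, and the block lies drawn out in front with the robot clear of everything.

- **Screw:** I caged the red sleeve loosely between the fingers and wound the key clockwise to about 5.8° in the world, which is q ≈ 9.44. The aim was about 9.4. How far the nose is pressed in was inferred from that angle, not measured.
- **Block:** I hooked the post from behind and drew the block out about 50 mm. The drag was about 5 N, falling to about 1 N once the block was clear of the nose.

**Last checks:**
- The key angle was the same before and after the draw (5.81° and 5.79°).
- The block lies flat. Its centre is about 25 mm inside the plate's front edge, and its -x end overhangs it.
- The bystanders in view looked unmoved by eye in the top picture.

**Disagreements:**
- The side and top views differed by 2–3 mm on most points, and by about 8 mm on the post top, so I trusted the top view there.
- The sleeve's radius came out 4 mm long, which suggests my screw axis estimate was a few millimetres off. That is only a few degrees of key angle at most, within the tolerance.
- The block turned about 3° while being drawn.

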